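# Set the running clearance of a ring holder and keep hold of its cap

### The arm

A 6-joint arm with a two-finger parallel gripper is mounted at the origin on the work surface. World frame = base frame: x ahead of the robot, y to its left, z up, the work surface at z = 0. Lengths are in m, angles in rad, forces in N, time in s.
With the tool pointing down it reaches from about 0.3 to 0.875 m from the base axis. Payload 6.4 kg.
Tool frame: the origin (TCP) lies at the very end of the fingers, on their centre line; the grasp point (between the pads) lies 19 mm behind it; z points along the fingers, y is the line along which they close (so a half turn about z gives the same grasp; the last joint's range is limited). The gripper opens to 88 mm and grips with 3 to 60 N. Pads are 18 mm wide; open, the fingers measure 123 mm over their backs; the gripper's body (75 mm by 187 mm) begins 45 mm behind the grasp point.
Start: joints at [0.979, 0.181, 1.607, -0, 1.354, -0.206], TCP at [0.216, 0.533, 0.239] pointing down, gripper open.
Joint ranges: [-2.99, 2.99], [-0.89, 2.07], [0.3, 2.58], [-1.14, 4.28], [0, 2.63], [-3.12, 3.12]. Speed limits (rad/s): [2.57, 2.57, 3.01, 3.14, 3.14, 3.14].

### API

Orientations are given as a rotation vector (axis times angle).
In Python, from station import readout, snapshot, workorder, look_for, masks_of, mark_of gives the robot as it stands.
- The arm moves only by the tool carry_out, never from a script. Its arguments are lists of equal length, an entry for each row: "travel": the shift along the tool's x, y, z each as a share of 800 mm, from -1 to 1, a list of three; "yaw": the turn about the tool's z as a share of 90 degrees, from -1 to 1; "hand": the opening, from -1 (shut) to 1 (fully open). In form: {"travel": [[x, y, z], ...], "yaw": [yaw, ...], "hand": [hand, ...]}. A call has 1 to 10 rows; each row is the pose to reach, as a shift and turn from the pose commanded when the call began, along the tool's axes at that moment; what a row does not reach only later rows make up. A row lasts 1/8 s, in which the tool goes at most 62.5 mm and 10.7 degrees, less where a joint would pass 70% of its speed; a pose out of reach is approached as far as the arm can. A call with a number of a shift or a turn outside -1 to 1 is refused whole. A call with a gripper value outside its range is refused whole. The fingers move at their own pace and stop on an object; the grip force is fixed at half the most. Time passes only in rows, so rows that repeat a pose let the fingers close. It gives the time, the measured TCP pose, the force, the opening and the grip force at its end, in the units of the state.
- readout.sense(): the state, without advancing time (a new reading comes with each control period).
- snapshot(name): name is "scene" or "top"; returns a dict with "pixels" (480x640x3 uint8, red, green, blue), "fovy" (degrees; the focal length in pixels is half the picture's height over the tangent of half this angle, whatever the lens; pixels are square), "cx", "cy" (the principal point, pixels), "pose" (4x4, takes a point from camera to world coordinates). Camera axes: x right, y down, z forward; pixel columns grow to the right and rows downward; lengths in m; the calibration is good to about 2 mm. A picture is of the moment at which its call begins. There is no depth.
- workorder.finish_job(): hands the job in; it is judged then, once.
Trained networks look in the newest picture that a camera, given by its name, has taken for a name from the list of things; names that differ only in an ending like _2 or _b are one class to them, and where a whole thing is asked for, a point or a joint stands for the part that bears it (a point fixed in the world has none). Each returns a list of dicts, best first, with "conf" (0 to 1); they miss things now and then, are a little off and sometimes report something else, mostly with a low value. They report only what shows in the picture. A call takes as long as a camera call.
- look_for(camera, target): "box" ([left, top, right, bottom] in pixels, round what is visible of it).
- masks_of(camera, target): "region" (480x640 bool, what is visible of it) and "box" ([left, top, right, bottom] in pixels, round what is visible of it).
- mark_of(camera, target): "at" ([column, row] in pixels: a listed point, or the origin of a listed thing).
The state is a dict: "time_s": time; "joint_pos": joint angles; "joint_vel": joint speeds; "effort": joint torques, N m; "tool_pos": TCP position; "eef_rot": TCP orientation; "ft_force": force on the tool from outside, world axes, zero at the start; "ft_torque": the same for the moment, N m; "width": opening from 0.0 (shut) to 1.0 (fully open); "gripper_force": force on a finger pad.
Only numpy, scipy, OpenCV 4.12 (cv2) and the standard library are available. Lean on these libraries where they do the work, as an engineer would, in place of code of your own. Each camera call takes 0.05 s, during which the arm holds its last target. There are 200 camera calls.

### The job

On the ring-inspection slide, first lock the carriage where it stands by turning its black wing knob clockwise until it stops. Then screw the knurled brass cap of the ring holder down until it bottoms out and back it off a quarter turn, so that the ring under it can revolve freely. Finish while still holding the cap firmly in the gripper at that setting; do not let go of it, do not shift the carriage, and leave everything else on the bench where it is.

Things in the scene. Friction and masses are not known exactly. Their poses are not given: they have to be found in the camera images.
- base: fixed steel base plate, 100 x 340 x 12 mm, with a rail 50 mm wide along its middle up to 33 mm height; origin at the centre of its underside on the bench; y = along the rail
- carriage: aluminium carriage, 80 mm across the rail (x) by 170 mm along it (y), on the rail of the base; origin 33.5 mm above the bench, its top face 22 mm above the origin (55.5 mm above the bench); same axes as the base. It carries the wing knob at y = -55 mm and the cap at y = +55 mm. Unlocked it shifts along y at about 2 N; the tight knob holds it against a 20 N push
- clamp_grip (a point): centre of the wing of the black wing knob: an upright flat bar 44 mm long (this point's x axis), 14 mm thick (y), 28 mm tall, its lower edge 14 mm and its upper edge 42 mm above the carriage's top, on a 15 mm thick stem; the knob's vertical axis goes through this point; turns with the knob
- clamp_turn (a joint): angle of the wing knob, rad, growing clockwise seen from above; it starts between 0.3 and 0.7 and ends at a hard stop at 1.6, where it is tight and the carriage is locked; needs 0.12 N m, rising to about 0.25 N m as it tightens over the last 0.6 rad, stays where it is left; sinks 1.3 mm per rad
- cap: knurled round brass cap, 40 mm diameter, 28 mm tall, upright, its origin at the centre of its underside, z up along its axis; a dark radial index line on its top face points along its x. Bottomed out, its underside is 13 mm above the carriage's top; below it is a fixed round flange 48 mm across, up to 6 mm above the carriage's top
- cap_turn (a joint): angle of the cap above the bottom of its thread, rad: 0 = bottomed out (hard stop), growing counterclockwise seen from above as it unscrews; right-hand thread, 8 mm per turn (the cap sinks 1.3 mm per rad turned clockwise); starts between 1.0 and 2.6; needs about 0.05 N m and stays where it is left
- jar: bystander: clear jar with black lid, 60 mm across, 55 mm tall; origin under its centre
- loupe: bystander: loose brass loupe standing on the mat, 33 mm across, 34 mm tall; origin under its centre
- ring_tray: bystander: white plastic tray, 90 x 130 x 18 mm; origin under its centre
- tool_pot: bystander: white dotted pot, 90 mm across, 105 mm tall, tools standing out to 155 mm; origin under its centre
- ring_stick: bystander: tapered steel ring stick lying on the mat, 200 mm long, 25 mm thick; origin at its thick end's centre
- gauge_block: bystander: steel bench block, 50 x 70 x 30 mm; origin under its centre
- driver: bystander: screwdriver lying on the mat, 160 mm long; origin under its middle

How it is judged:
By the outcome, as a careful person would: the job done as asked, in the order asked, and still so for the second after the job is handed in, while the arm keeps its last pose, push and grip.
It also fails if it takes over 54 s, if anything falls off the work surface, if the arm or the gripper's body presses on something with over 40 N, if the wrist force passes 120 N, or if a joint passes its speed limit or range.

## Working session

There is one attempt and no reset: what is moved stays moved. The work goes in short steps, Python scripts to look and compute and a tool call to move; the robot and the scene stay as the last step left them, time stands still between calls to the robot, and variables do not carry over. Pictures are saved under pics/ and viewed, at most 10 in all, crops included, and the job is handed in when it is done.

Besides the shell and the picture viewer there is one more tool, called after "Request:" in YAML: its name, and indented under it one key for each argument. carry_out: Moves the arm, as the interface text tells. Its arguments: {"type":"object","properties":{"travel":{"type":"array"},"yaw":{"type":"array"},"hand":{"type":"array"}},"required":["travel","yaw","hand"]}

```bash
mkdir -p pics
cat > h.py <<'E'
import numpy as np, cv2
from station import readout, snapshot, workorder, look_for, masks_of, mark_of
def ray(s,p):
    f=240/np.tan(np.radians(s["fovy"])/2); P=np.array(s["pose"])
    d=P[:3,:3]@np.array([(p[0]-s["cx"])/f,(p[1]-s["cy"])/f,1.]); return P[:3,3],d/np.linalg.norm(d)
def proj(s,X):
    f=240/np.tan(np.radians(s["fovy"])/2); P=np.array(s["pose"])
    c=P[:3,:3].T@(np.array(X)-P[:3,3]); return np.array([s["cx"]+f*c[0]/c[2], s["cy"]+f*c[1]/c[2]])
def tri(rs):
    A=sum(np.eye(3)-np.outer(d,d) for o,d in rs); b=sum((np.eye(3)-np.outer(d,d))@o for o,d in rs)
    X=np.linalg.solve(A,b); return X,[float(np.linalg.norm(np.cross(X-o,d))) for o,d in rs]
def atz(r,z):
    o,d=r; return o+d*(z-o[2])/d[2]
def save(s,n): cv2.imwrite("pics/"+n,s["pixels"][:,:,::-1])
E
python3 - <<'E'
from h import *
S={c:snapshot(c) for c in("scene","top")}
np.set_printoptions(precision=4,suppress=True)
for c in S: save(S[c],c+"0.png"); print(c,S[c]["fovy"],np.array(S[c]["pose"])[:3,3])
for t in["base","carriage","clamp_grip","cap","gauge_block","tool_pot","jar","loupe","ring_tray","ring_stick","driver"]:
    m={c:mark_of(c,t) for c in S}
    print(t,{c:[(np.round(k["at"],1).tolist(),round(k["conf"],2)) for k in m[c][:2]] for c in m})
    if all(m.values()):
        print("  ",tri([ray(S[c],m[c][0]["at"]) for c in S]))
print(readout.sense())
E
```

```text
scene 45.3136785297561 [1.3267 0.4402 0.8158]
top 52.17181397715528 [ 0.4489 -0.0024  1.1448]
base {'scene': [([289.9, 253.1], 0.88)], 'top': [([352.2, 236.6], 0.89)]}
   (array([ 0.5735, -0.087 ,  0.0013]), [0.004100946439346059, 0.004100946439346106])
carriage {'scene': [([292.8, 241.6], 0.74)], 'top': [([345.5, 238.7], 0.71)]}
   (array([ 0.5676, -0.0745,  0.0335]), [0.0018214716378764583, 0.0018214716378764399])
clamp_grip {'scene': [], 'top': [([368.6, 233.3], 0.53)]}
cap {'scene': [([319.3, 239.3], 0.68)], 'top': [([319.2, 241.5], 0.49)]}
   (array([ 0.5576, -0.0151,  0.0564]), [0.0024600347791505967, 0.0024600347791505685])
gauge_block {'scene': [([288.2, 215.4], 0.62)], 'top': [([378.2, 292.0], 0.95)]}
   (array([ 0.4502, -0.1589, -0.0093]), [0.004836741427894732, 0.004836741427894741])
tool_pot {'scene': [([196.9, 183.5], 0.56)], 'top': []}
jar {'scene': [([210.7, 268.6], 0.74)], 'top': [([400.4, 187.2], 0.95)]}
   (array([ 0.6947, -0.2008,  0.0053]), [0.0020260936039881326, 0.002026093603988108])
loupe {'scene': [([292.4, 286.8], 0.5)], 'top': [([324.7, 204.1], 0.72)]}
   (
[... 453 characters left out ...]
8216942288, 0.001060324821694483])
driver {'scene': [([543.9, 320.6], 0.67)], 'top': [([129.4, 262.9], 0.68)]}
   (array([ 0.4999,  0.4323, -0.0077]), [0.0028570214560585815, 0.0028570214560585078])
{'time_s': 1.2, 'joint_pos': array([ 0.9786,  0.1809,  1.6072, -0.0001,  1.3539, -0.2063]), 'joint_vel': array([ 0.001 , -0.0009, -0.0008,  0.0008, -0.0008,  0.0008]), 'effort': array([  3.5385, -46.0472, -36.3744,   1.5008,  -0.1041,  -0.3024]), 'tool_pos': array([0.2164, 0.5326, 0.2386]), 'eef_rot': array([-0.6024, -3.0833,  0.0006]), 'ft_force': array([ 3.8787, -1.9466, -4.8033]), 'ft_torque': array([-0.492 , -0.2766, -0.1732]), 'gripper_force': 2.8271909058094025, 'width': 0.9985328621182816}
```

Run:
```python
import cv2
s=cv2.imread("pics/scene0.png")[150:350,180:440]; t=cv2.imread("pics/top0.png")[170:330,270:430]
cv2.imwrite("pics/sc.png",cv2.resize(s,None,fx=3,fy=3,interpolation=cv2.INTER_CUBIC))
cv2.imwrite("pics/tc.png",cv2.resize(t,(600,600),interpolation=cv2.INTER_CUBIC))
```

```text
(no output)
```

View pics/sc.png

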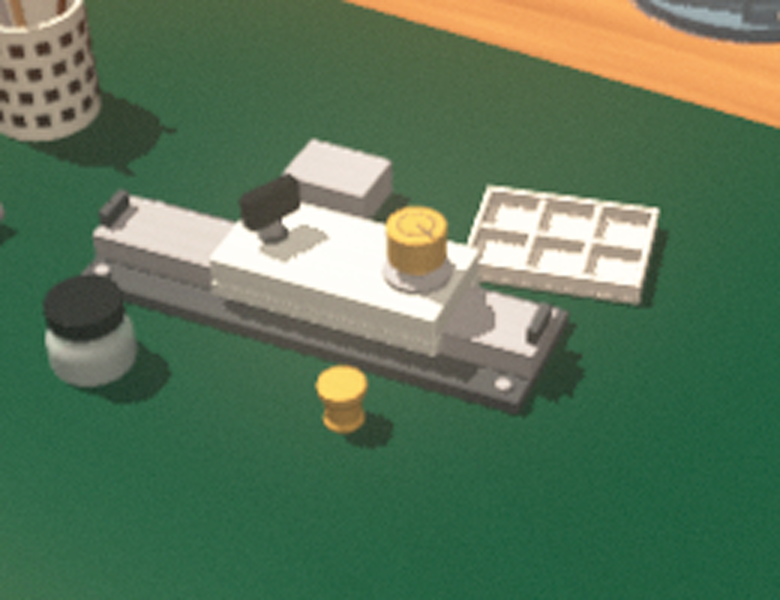

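View pics/tc.png

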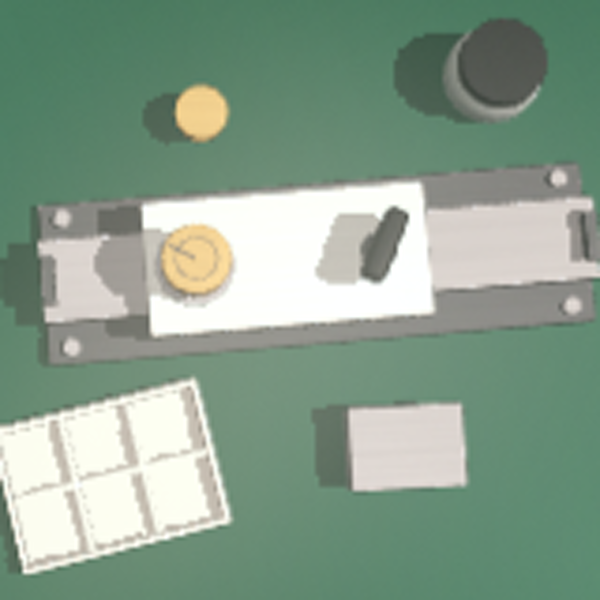

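The top crop shows the wing knob at about (386,245), the cap at (197,258) with its index line pointing up and to the left, and the carriage tilted about 5°. The scene crop shows the same layout. Next I'll fit the parts' known shapes to both views.

```bash
cat >> h.py <<'E'
from scipy.optimize import minimize
def box(x,y,zlo,zhi,yaw,l,w):
    c,s=np.cos(yaw),np.sin(yaw)
    return [(x+c*a-s*b,y+s*a+c*b,z) for a in(-l/2,l/2) for b in(-w/2,w/2) for z in(zlo,zhi)]
def cyl(x,y,zlo,zhi,r): return [(x+r*np.cos(t),y+r*np.sin(t),z) for t in np.linspace(0,6.28,48) for z in(zlo,zhi)]
def sil(s,pts):
    m=np.zeros((480,640),np.uint8); 
    h=cv2.convexHull(np.array([proj(s,p) for p in pts],np.float32))
    big=np.zeros((1920,2560),np.uint8); cv2.fillPoly(big,[np.round((h+.5)*4*16-8).astype(np.int32)],255,shift=4)
    return cv2.resize(big,(640,480),interpolation=cv2.INTER_AREA)/255.
def fit(S,M,model,x0,step):
    def cost(p): return sum(np.abs(sil(S[c],model(p))-M[c]).sum() for c in M)
    sim=np.array([x0]+[np.array(x0)+np.eye(len(x0))[i]*step[i] for i in range(len(x0))])
    r=minimize(cost,x0,method="Nelder-Mead",options=dict(initial_simplex=sim,xatol=1e-5,fatol=.05,maxiter=250))
    return r.x,r.fun,[int(M[c].sum()) for c in M]
def near(m,X,s,rad=28):
    u,v=proj(s,X); yy,xx=np.mgrid[:480,:640]; return m*((xx-u)**2+(yy-v)**2<rad**2)
def knobmask(s,X):
    p=s["pixels"].astype(float).max(2); return near(np.clip((150-p)/80,0,1),X,s,22)
E
python3 - <<'E'
from h import *
np.set_printoptions(precision=4,suppress=True)
S={c:snapshot(c) for c in("scene","top")}
for c in S: np.save(f"ref_{c}.npy",S[c]["pixels"])
K0=atz(ray(S["top"],(270+386/3.75,170+245/3.75)),.084); C0=atz(ray(S["top"],(270+197/3.75,170+258/3.75)),.098)
print(K0,C0)
rg={}
for c in S:
    for n,t,X in(("k","clamp_grip",K0),("c","cap",C0)):
        m=masks_of(c,t); 
        print(c,n,proj(S[c],X),[(np.round(k["box"]),round(k["conf"],2),k["region"].sum()) for k in m[:2]])
        m=[k for k in m if np.hypot(*(np.array(k["box"]).reshape(2,2).mean(0)-proj(S[c],X)))<15]
        if m: rg[n,c]=m[0]["region"].astype(float)
for n,X,mod,x0,st in(("k",K0,lambda p:box(p[0],p[1],p[2]-.014,p[2]+.014,p[3],.044,.014),[K0[0],K0[1],.0835,-.3],[.005,.005,.005,.1]),
    ("c",C0,lambda p:cyl(p[0],p[1],p[2]-.028,p[2],.02),[*C0[:2],.098],[.005]*3)):
    M={c:rg[n,c] for c in S if (n,c) in rg}
    print(n,"net",fit(S,M,mod,x0,st))
    if n=="c":
        M={}
        for c in S:
            h=cv2.cvtColor(S[c]["pixels"],cv2.COLOR_RGB2HSV); M[c]=near(((h[...,0]>12)&(h[...,0]<32)&(h[...,1]>75)).astype(float),X,S[c])
    else:
        M={c:near((S[c]["pixels"].max(2)<95).astype(float),X,S[c],20 if c=="top" else 16) for c in S}
    print(n,"col",fit(S,M,mod,x0,st))
for t,z in(("tool_pot",.05),("jar",0.03)):
    for c in S:
        m=mark_of(c,t); print(t,c,[(atz(ray(S[c],k["at"]),0),k["conf"]) for k in m[:1]])
# carriage top edges (top view) bright mask
g=S["top"]["pixels"].min(2); m=((g>205)*255).astype(np.uint8); n,l,st,ce=cv2.connectedComponentsWithStats(m)
u=np.round(proj(S["top"],(K0+C0)/2)).astype(int); k=l[u[1],u[0]]; r=cv2.minAreaRect(np.argwhere(l==k)[:,::-1].astype(np.float32)); 
P=np.array([atz(ray(S["top"],q),.0555) for q in cv2.boxPoints(r)]); print("carr",st[k],P[:,:2],P.mean(0))
E
```

```text
[ 0.5703 -0.1294  0.084 ] [ 0.5584 -0.0195  0.098 ]
scene k [269.1787 215.6777] [(array([260., 208., 279., 230.]), 0.72, np.int64(299))]
scene c [317.9841 222.9925] [(array([311., 221., 329., 238.]), 0.59, np.int64(355))]
top k [372.9333 235.3333] [(array([388., 173., 417., 201.]), 0.33, np.int64(622))]
top c [322.5333 238.8   ] [(array([311., 232., 331., 248.]), 0.86, np.int64(274)), (array([309., 219., 385., 258.]), 0.6, np.int64(2728))]
k net (array([ 0.571 , -0.1285,  0.0787, -0.1657]), np.float64(48.5921568627451), [299])
k col (array([ 0.5715, -0.1276,  0.0821, -0.2935]), np.float64(238.21568627450978), [257, 0])
c net (array([ 0.5602, -0.0182,  0.0925]), np.float64(94.97254901960784), [355, 274])
c col (array([ 0.5597, -0.018 ,  0.0967]), np.float64(57.913725490196086), [411, 259])
tool_pot scene [(array([ 0.4696, -0.4178,  0.    ]), 0.7)]
tool_pot top [(array([ 0.4675, -0.4182,  0.    ]), 0.88)]
jar scene [(array([ 0.692, -0.206,  0.   ]), 0.79)]
jar top [(array([ 0.6888, -0.2042,  0.    ]), 0.82)]
carr [ 308  219  116   40 2047] [[ 0.5948  0.0147]
 [ 0.6228 -0.2401]
 [ 0.5442 -0.2466]
 [ 0.5168  0.0062]] [ 0.5696 -0.1165  0.0555]
```

Run:
```python
from h import *
np.set_printoptions(precision=4,suppress=True,linewidth=200)
S={c:snapshot(c) for c in("scene","top")}
K0=np.array([.571,-.128,.0835]); C0=np.array([.5598,-.018,.098])
g=S["top"]["pixels"].max(2); print(g[222:250:2,362:386]) 
g2=S["scene"]["pixels"].max(2)
mod=lambda p:box(p[0],p[1],p[2]-.014,p[2]+.014,p[3],.044,.014)
for a,b in((170,90),(190,100)):
  M={"top":near(np.clip((a-g)/(a-b+0.),0,1),K0,S["top"],13),"scene":near(np.clip((130-g2)/50.,0,1),K0,S["scene"],14)}
  for cs in(("top","scene"),("top",),("scene",)):
    print(cs,fit(S,{c:M[c] for c in cs},mod,[*K0,-.3],[.004,.004,.004,.1]) if len(cs)>1 else fit(S,{c:M[c] for c in cs},lambda p:mod([p[0],p[1],.0835,p[2]]),[*K0[:2],-.3],[.004,.004,.1]))
M={}
for c in S:
    h=cv2.cvtColor(S[c]["pixels"],cv2.COLOR_RGB2HSV); M[c]=near(((h[...,0]>12)&(h[...,0]<32)&(h[...,1]>75)).astype(float),C0,S[c])
for c in S: print("cap",c,fit(S,{c:M[c]},lambda p:cyl(p[0],p[1],.0705,.0985,.02),C0[:2],[.004]*2))
# carriage long-edge/end positions by bright threshold rows, scene+top
m=((S["top"]["pixels"].min(2)>190)|(near(np.ones((480,640)),K0,S["top"],20)>0)|(near(np.ones((480,640)),C0,S["top"],14)>0))
n,l,st,ce=cv2.connectedComponentsWithStats(m.astype(np.uint8)); k=l[239,345]; r=cv2.minAreaRect(np.argwhere(l==k)[:,::-1].astype(np.float32))
P=np.array([atz(ray(S["top"],q),.0555) for q in cv2.boxPoints(r)]); print("carr",r,P[:,:2],P.mean(0))
```

```text
[[255 255 255 255 255 255 255 255 255 255 255 255 255 255 255 255 255 255 255 255 237 163 138 138]
 [255 255 255 255 255 255 255 255 255 255 255 254 248 247 252 255 255 255 255 255 255 174 139 139]
 [250 250 250 250 250 250 250 250 255 255 221 131 103 108 107 134 207 254 255 255 255 186 218 219]
 [198 198 197 197 197 197 197 197 197 212 131 104 110 112 114 114 113 251 255 255 255 216 216 217]
 [198 198 198 197 197 197 197 196 166 111 104 111 112 115 118 107 227 255 255 255 255 235 218 215]
 [200 199 199 198 198 192 156 148 108 104 110 113 115 118 111 165 253 255 255 255 255 246 222 216]
 [197 198 197 197 175 126 116 109 104 110 113 116 121 115 166 253 255 255 255 255 255 255 225 219]
 [198 198 198 197 133 118 107 104 108 114 116 120 119 108 251 255 255 255 255 255 255 255 200 213]
 [198 198 197 198 163 118 104 108 114 117 121 122 110 182 253 255 255 255 255 255 255 255 214 215]
 [199 199 199 199 169 114 107 113 117 121 125 112 210 255 255 255 255 255 255 255 255 255 234 220]
 [198 198 198 198 125 104 109 115 121 126 115 166 253 255 255 255 255 255 255 255 255 255 247 225]
 [201 201 2
[... 500 characters left out ...]
5762, -0.1248, -0.5669]), np.float64(178.77490196078432), [472])
('top', 'scene') (array([ 0.5743, -0.1264,  0.083 , -0.332 ]), np.float64(558.6266666666667), [492, 472])
('top',) (array([ 0.5707, -0.1382,  0.0845]), np.float64(337.4078431372549), [492])
('scene',) (array([ 0.5762, -0.1248, -0.5669]), np.float64(178.77490196078432), [472])
cap scene (array([ 0.5616, -0.0171]), np.float64(22.07843137254902), [410])
cap top (array([ 0.5601, -0.018 ]), np.float64(37.141176470588235), [259])
carr ((367.969482421875, 235.72560119628906), (39.42405700683594, 120.14950561523438), 83.6598129272461) [[ 0.598   0.0175]
 [ 0.6354 -0.2507]
 [ 0.547  -0.2605]
 [ 0.5104  0.0054]] [ 0.5727 -0.1221  0.0555]
```

```bash
cat >> h.py <<'E'
def fitk(S,K0,cs,z=None,yaw0=-.3,thr=(150,130)):
    M={c:near((S[c]["pixels"].max(2)<t).astype(float),K0,S[c],r) for c,t,r in(("top",thr[0],15),("scene",thr[1],16)) if c in cs}
    def cost(p):
        zz=z if z else p[3]
        return sum(np.abs(np.maximum(sil(S[c],box(p[0],p[1],zz-.014,zz+.014,p[2],.044,.014)),sil(S[c],cyl(p[0],p[1],.0555,zz,.0075)))-M[c]).sum() for c in cs)
    x0=np.array([K0[0],K0[1],yaw0]+([] if z else [.0835])); sim=[x0]+[x0+np.eye(len(x0))[i]*[.004,.004,.12,.004][i] for i in range(len(x0))]
    r=minimize(cost,x0,method="Nelder-Mead",options=dict(initial_simplex=sim,xatol=1e-5,fatol=.05,maxiter=250)); return r.x,r.fun,[M[c].sum() for c in cs]
E
python3 - <<'E'
from h import *
np.set_printoptions(precision=4,suppress=True,linewidth=200)
S={c:snapshot(c) for c in("scene","top")}
K0=np.array([.571,-.128,.0835])
for thr in((150,110),(165,130)):
  for cs in(("top","scene"),("top",),("scene",)): print(thr,cs,fitk(S,K0,cs,None if len(cs)>1 else .0835,thr=thr))
o=S["scene"]["pixels"].max(2); print(o[204:234:2,256:284])
E
```

```text
(150, 110) ('top', 'scene') (array([ 0.5758, -0.1289, -0.5496,  0.0951]), np.float64(268.6862745098039), [np.float64(145.0), np.float64(508.0)])
(150, 110) ('top',) (array([ 0.5725, -0.1273, -0.3521]), np.float64(36.443137254901956), [np.float64(145.0)])
(150, 110) ('scene',) (array([ 0.5663, -0.1415, -0.592 ]), np.float64(167.48627450980393), [np.float64(508.0)])
(165, 130) ('top', 'scene') (array([ 0.574 , -0.1281, -0.484 ,  0.0916]), np.float64(290.3686274509804), [np.float64(153.0), np.float64(577.0)])
(165, 130) ('top',) (array([ 0.5719, -0.1267, -0.4018]), np.float64(35.13725490196079), [np.float64(153.0)])
(165, 130) ('scene',) (array([ 0.5668, -0.1411, -0.6518]), np.float64(220.98039215686273), [np.float64(577.0)])
[[106 104 104 107 106 103 104 105 106 105 107 105 106 107 106 106 108 107 106 108 144 222 236 234 236 236 237 237]
 [104 108 104 108 104 104 108 106 108 107 106 105 107 105 106 109 108 107 124 188 233 235 237 237 236 236 237 237]
 [105 102 104 107 105 105 108 106 106 105 106 105 104 107 107 106 101 109 119 115 100 188 222 233 237 236 236 237]
 [104 105 108 106 109 
[... 658 characters left out ...]
 255 255]
 [105 106 109 108  91  74  67  65  71  68  68  68  71  70  70  70  74  80 187 232 254 255 255 255 255 255 255 255]
 [211 190 199 241 218 120  67  68  68  69  68  70  71  75  88 110 135 126 243 254 255 255 255 253 252 252 252 254]
 [236 249 254 254 254 247 196 119  90  93  94 100 120 126 130 132 130 125 105 115 241 226 191 194 194 194 196 195]
 [254 254 254 254 254 254 254 254 254 242 162 130 130 122 121 121 123 105  92  97 172 195 190 191 193 193 190 192]
 [254 254 254 255 254 254 255 255 255 255 250 179 103  96  98  99 106 126 150 182 188 189 193 192 190 191 191 189]
 [254 254 254 254 254 254 254 255 255 255 234 191 193 191 195 192 190 191 191 187 191 190 190 192 190 192 190 190]]
```

Run:
```python
from h import *
np.set_printoptions(precision=4,suppress=True,linewidth=200)
S={c:snapshot(c) for c in("scene","top")}
K0=np.array([.571,-.128,.0835])
gt=S["top"]["pixels"].max(2).astype(float); gs=S["scene"]["pixels"].max(2).astype(float)
M={"top":near(np.clip((170-gt)/40,0,1),K0,S["top"],14),"scene":near(np.clip((98-gs)/14,0,1),K0,S["scene"],16)}
mod=lambda p:box(p[0],p[1],p[3]-.014,p[3]+.014,p[2],.044,.014)
for y0 in(-.25,-.5):
  print(fit(S,M,mod,[.571,-.128,y0,.0835],[.004,.004,.1,.004]))
  for c in S: print(c,fit(S,{c:M[c]},lambda p:mod([*p,.0835]),[.571,-.128,y0],[.004,.004,.1]))
C=np.array([.5605,-.0178]); u=proj(S["top"],(*C,.0985)); print(u)
# index line direction: darkest direction on cap top
g=S["top"]["pixels"].astype(float).sum(2); print(g[int(u[1])-8:int(u[1])+9,int(u[0])-9:int(u[0])+10].astype(int))
```

```text
(array([ 0.572 , -0.1273, -0.2517,  0.083 ]), np.float64(122.27086834733893), [145, 247])
scene (array([ 0.5727, -0.1271, -0.1617]), np.float64(68.29943977591037), [247])
top (array([ 0.5736, -0.1277, -0.3412]), np.float64(37.028431372549015), [145])
(array([ 0.5719, -0.1271, -0.3498,  0.0819]), np.float64(119.36330532212884), [145, 247])
scene (array([ 0.5713, -0.127 , -0.45  ]), np.float64(89.10056022408965), [247])
top (array([ 0.5725, -0.1272, -0.3877]), np.float64(35.32156862745098), [145])
[321.76   237.7715]
[[759 758 759 758 758 759 749 737 743 714 738 714 736 746 752 757 759 759 759]
 [735 755 757 757 742 734 666 584 622 604 600 595 587 649 694 738 757 759 760]
 [578 721 735 730 637 562 591 606 608 601 604 603 602 604 601 623 733 757 759]
 [582 583 577 513 577 603 601 612 596 593 591 589 594 601 611 612 628 733 756]
 [584 571 558 552 595 600 595 598 550 570 549 542 558 588 603 609 615 634 740]
 [570 509 532 584 593 594 537 542 596 604 607 610 581 552 560 606 616 621 663]
 [522 473 563 509 541 547 536 604 609 607 604 604 606 610 557 593 616 623 610]
 [513 480 594 575 509 457 544 589 602 610 611 608 604 605 608 542 614 626 624]
 [486 504 593 601 570 547 516 500 549 589 609 612 613 609 607 547 609 624 627]
 [484 562 600 602 567 600 605 579 522 494 601 612 611 613 613 577 583 619 626]
 [481 499 589 605 550 594 605 604 605 560 601 608 608 612 613 573 590 621 626]
 [478 499 590 609 584 566 608 607 605 605 605 606 607 606 608 543 616 625 627]
 [482 472 596 616 607 535 586 608 612 610 606 605 605 606 595 552 618 626 626]
 [479 414 574 612 606 552 526 584 606 610 612 610 607 594 547 589 621 626 615]
 [486 429 486 602 603 604 559 545 592 594 595 604 600 563 587 621 626 618 587]
 [496 471 439 540 593 606 608 603 585 556 548 580 558 619 624 626 626 578 631]
 [541 475 427 421 547 599 608 606 613 613 612 616 622 625 623 614 595 590 638]]
```

Request:
carry_out:
  travel:
    - [-0.722,-0.597,0.05]
    - [-0.722,-0.597,0.05]
    - [-0.722,-0.597,0.05]
    - [-0.722,-0.597,0.05]
    - [-0.722,-0.597,0.05]
    - [-0.722,-0.597,0.05]
    - [-0.722,-0.597,0.05]
    - [-0.722,-0.597,0.05]
    - [-0.722,-0.597,0.05]
    - [-0.722,-0.597,0.05]
  yaw: [0,0,0,0,0,0,0,0,0,0]
  hand: [1,1,1,1,1,1,1,1,1,1]

```text
time_s: 3.25
tool_pos: [0.5144, -0.0177, 0.2068]
eef_rot: [0.6, 3.08, 0.003]
ft_force: [-1.2, 1.7, 0.3]
width: 1.002
gripper_force: 0.0
```

Request:
carry_out:
  travel:
    - [-0.06,-0.05,0.03]
    - [-0.118,-0.0995,0.07]
    - [-0.118,-0.0995,0.09]
    - [-0.118,-0.0995,0.09]
  yaw: [0,0,0,0]
  hand: [1,1,0.2,-0.1]

```text
time_s: 3.75
tool_pos: [0.5698, -0.1256, 0.1323]
eef_rot: [-0.603, -3.082, -0.003]
ft_force: [-2.2, 1.6, 0.0]
width: 0.797
gripper_force: 0.0
```

Request:
carry_out:
  travel:
    - [0,0,0]
    - [0,0,0]
  yaw: [0,0]
  hand: [-0.1,-0.1]

```text
time_s: 4.0
tool_pos: [0.5707, -0.1251, 0.1351]
eef_rot: [0.599, 3.081, -0.0]
ft_force: [-2.1, 0.2, -0.1]
width: 0.572
gripper_force: 0.0
```

Run:
```python
from h import *
np.set_printoptions(precision=4,suppress=True)
s=readout.sense(); print(s["tool_pos"],s["eef_rot"],s["joint_pos"],s["ft_force"],s["ft_torque"],s["width"])
S={c:snapshot(c) for c in("scene","top")}
for c in S: save(S[c],c+"1.png")
cv2.imwrite("pics/sc1.png",cv2.resize(S["scene"]["pixels"][130:290,200:410,::-1],None,fx=3.5,fy=3.5,interpolation=cv2.INTER_CUBIC))
```

```text
[ 0.5707 -0.1251  0.1351] [ 0.5994  3.0811 -0.0003] [-0.419   0.3106  1.6714  0.0005  1.1569 -1.6058] [-2.0586  0.1813 -0.1229] [0.019  0.1722 0.1336] 0.5716071873495077
```

View pics/sc1.png

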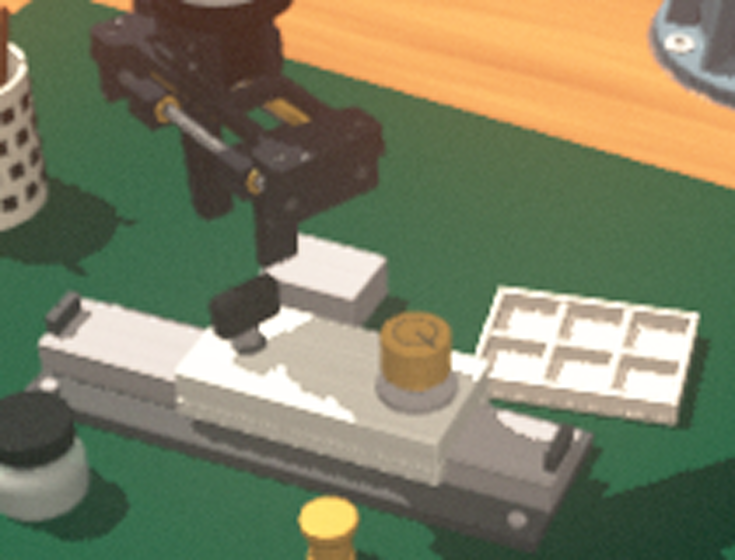

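The scene crop shows the open fingers above and either side of the wing knob at about (247,310), with the carriage unmoved. I'll lower the gripper now.

Request:
carry_out:
  travel:
    - [-0.0024,-0.0016,0.03]
    - [-0.0024,-0.0016,0.06]
    - [-0.0024,-0.0016,0.0776]
    - [-0.0024,-0.0016,0.0776]
    - [-0.0024,-0.0016,0.0776]
    - [-0.0024,-0.0016,0.0776]
  yaw: [0,0,0,0,0,0]
  hand: [0.1,0.1,0.1,-0.3,-0.5,-0.5]

```text
time_s: 4.85
tool_pos: [0.5719, -0.1282, 0.0724]
eef_rot: [0.602, 3.082, -0.001]
ft_force: [-1.2, 0.4, -0.2]
width: 0.256
gripper_force: 0.0
```

Run:
```python
from h import *
np.set_printoptions(precision=4,suppress=True)
s=readout.sense(); print(s["tool_pos"],s["eef_rot"],s["ft_force"],s["ft_torque"],s["width"])
S={c:snapshot(c) for c in("scene","top")}
a=cv2.resize(S["scene"]["pixels"][170:270,220:350,::-1],(600,460),interpolation=cv2.INTER_CUBIC)
cv2.imwrite("pics/sc2.png",a)
```

```text
[ 0.5719 -0.1282  0.0724] [ 0.6018  3.0815 -0.0006] [-1.194   0.3594 -0.228 ] [0.109  0.2551 0.1303] 0.25617989450011897
```

View pics/sc2.png

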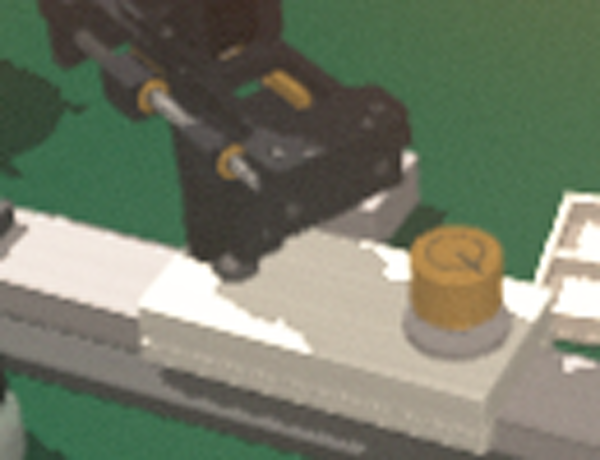

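The crop shows the fingers straddling the wing, with the cap and carriage where they were. I'll record the cap position as a baseline, then close.

```bash
cat >> h.py <<'E'
def capfit(S,zb=.0705):
    out={}
    for c in S:
        h=cv2.cvtColor(S[c]["pixels"],cv2.COLOR_RGB2HSV); C0=np.array([.5605,-.0178,.098])
        M=near(((h[...,0]>10)&(h[...,0]<32)&(h[...,1]>95)).astype(float),C0,S[c])
        r=fit(S,{c:M},lambda p:cyl(p[0],p[1],zb,zb+.028,.02),C0[:2],[.004]*2); out[c]=np.round([*r[0],r[1]/100],4)
    return out
def edge(S):
    # right end edge of carriage front face & left end in scene: column positions of gradient vs ref
    r=np.load("ref_scene.npy"); out=[]
    for (u0,v0,u1,v1) in((318,238,345,268),(244,225,262,250)):
        a=r[v0:v1,u0:u1].mean(2); b=S["scene"]["pixels"][v0:v1,u0:u1].mean(2)
        f=lambda i:cv2.magnitude(cv2.Sobel(np.log(i+20),cv2.CV_64F,1,0),cv2.Sobel(np.log(i+20),cv2.CV_64F,0,1))
        out.append(np.round(cv2.phaseCorrelate(f(a),f(b)),2) if 0 else np.round([*cv2.phaseCorrelate(f(a),f(b))[0]],2))
    return out
E
python3 - <<'E'
from h import *
S={c:snapshot(c) for c in("scene","top")}
R={c:dict(S[c],pixels=np.load(f"ref_{c}.npy")) for c in S}
print(capfit(R),capfit(S),edge(S))
E
```

```text
{'scene': array([ 0.5611, -0.0171,  0.3052]), 'top': array([ 0.5596, -0.0174,  1.5015])} {'scene': array([ 0.562 , -0.0167,  0.2733]), 'top': array([ 0.5595, -0.0185,  0.937 ])} [array([ 0.92, -0.11]), array([-0.12,  0.56])]
```

Request:
carry_out:
  travel:
    - [0,0,0]
    - [0,0,0]
    - [0,0,0]
    - [0,0,0]
  yaw: [0,0,0,0]
  hand: [-0.65,-0.8,-1,-1]

```text
time_s: 5.55
tool_pos: [0.5712, -0.1279, 0.0714]
eef_rot: [0.602, 3.083, 0.0]
ft_force: [-1.5, 0.5, 0.6]
width: 0.152
gripper_force: 30.0
```

Run:
```python
from h import *
S={c:snapshot(c) for c in("scene","top")}
print(capfit(S),edge(S)); s=readout.sense(); print(s["tool_pos"],s["eef_rot"],s["ft_force"],s["ft_torque"],s["width"],s["gripper_force"])
```

```text
{'scene': array([ 0.5617, -0.0169,  0.2764]), 'top': array([ 0.5595, -0.0185,  0.927 ])} [array([ 0.96, -0.1 ]), array([-0.1 ,  0.63])]
[ 0.57120653 -0.12782922  0.07139866] [6.02073686e-01 3.08326358e+00 6.99387151e-05] [-2.90093899  1.0376258   1.23314232] [0.20335544 0.1675393  0.16701859] 0.15348648486791638 29.999945936724544
```

The grasp holds and the carriage moved less than 0.3 mm. Now I'll turn the knob clockwise, following its sink.

Request:
carry_out:
  travel:
    - [0,0,0.0001]
    - [0,0,0.0003]
    - [0,0,0.0004]
    - [0,0,0.0006]
    - [0,0,0.0007]
    - [0,0,0.0008]
    - [0,0,0.001]
    - [0,0,0.0011]
    - [0,0,0.0013]
    - [0,0,0.0014]
  yaw: [0.055,0.11,0.165,0.22,0.275,0.33,0.385,0.44,0.495,0.55]
  hand: [-1,-1,-1,-1,-1,-1,-1,-1,-1,-1]

```text
time_s: 6.9
tool_pos: [0.5722, -0.1276, 0.0707]
eef_rot: [1.84, 2.544, 0.002]
ft_force: [1.9, 2.6, -0.2]
width: 0.155
gripper_force: 30.0
```

```bash
cat > st.py <<'E'
from h import *
from scipy.spatial.transform import Rotation as R
s=readout.sense(); y=R.from_rotvec(s["eef_rot"]).as_matrix()[:,1]
print("pos",np.round(s["tool_pos"],4),"toolyYaw",np.degrees(np.arctan2(y[1],y[0])).round(2),"j6",s["joint_pos"][5].round(3),"F",s["ft_force"].round(1),"T",s["ft_torque"].round(3),"w",s["width"].round(4)*88,"t",s["time_s"],"eff6",s["effort"][5].round(2))
E
python3 st.py
python3 - <<'E'
from h import *
S={c:snapshot(c) for c in("scene","top")}
print(capfit(S),edge(S))
E
```

```text
{'scene': array([ 0.5617, -0.0173,  0.359 ]), 'top': array([ 0.5596, -0.0191,  0.9377])} [array([ 0.44, -0.13]), array([-0.11,  0.56])]Traceback (most recent call last):
  File "st.py", line 4, in <module>
    print("pos",np.round(s["tool_pos"],4),"toolyYaw",np.degrees(np.arctan2(y[1],y[0])).round(2),"j6",s["joint_pos"][5].round(3),"F",s["ft_force"].round(1),"T",s["ft_torque"].round(3),"w",s["width"].round(4)*88,"t",s["time_s"],"eff6",s["effort"][5].round(2))
                                                                                                                                                                                           ^^^^^^^^^^^^^^^^
AttributeError: 'float' object has no attribute 'round'
```

Request:
carry_out:
  travel:
    - [0.0005,0,0.0001]
    - [0.0005,0,0.0002]
    - [0.0005,0,0.0003]
    - [0.0005,0,0.0004]
    - [0.0005,0,0.0004]
  yaw: [0.03,0.06,0.09,0.12,0.12]
  hand: [-1,-1,-1,-1,-1]

```text
time_s: 7.62
tool_pos: [0.5725, -0.1276, 0.0706]
eef_rot: [2.065, 2.364, 0.003]
ft_force: [5.0, 2.5, 0.7]
width: 0.156
gripper_force: 30.0
```

```bash
sed -i 's/s\["width"\].round(4)\*88/round(s["width"]*88,2)/' st.py; python3 st.py
python3 - <<'E'
from h import *
S={c:snapshot(c) for c in("scene","top")}
print(capfit(S))
E
```

```text
pos [ 0.5725 -0.1276  0.0706] toolyYaw 7.7 j6 -0.557 F [5.  2.5 0.7] T [ 0.507 -0.782  0.221] w 13.72 t 7.625 eff6 0.32
{'scene': array([ 0.5617, -0.0173,  0.394 ]), 'top': array([ 0.5593, -0.0186,  0.8845])}
```

Request:
carry_out:
  travel:
    - [0,0,0.0001]
    - [0,0,0.0001]
    - [0,0,0.0002]
    - [0,0,0.0002]
  yaw: [0.025,0.05,0.075,0.075]
  hand: [-1,-1,-1,-1]

```text
time_s: 8.22
tool_pos: [0.5726, -0.1276, 0.0706]
eef_rot: [2.2, 2.239, 0.003]
ft_force: [5.1, 3.1, 1.5]
width: 0.157
gripper_force: 30.0
```

```bash
python3 st.py
```

```text
pos [ 0.5726 -0.1276  0.0706] toolyYaw 1.01 j6 -0.44 F [5.1 3.1 1.5] T [ 0.452 -0.838  0.717] w 13.78 t 8.225 eff6 0.7
```

Request:
carry_out:
  travel:
    - [0,0,0]
    - [0,0,0.0001]
    - [0,0,0.0001]
  yaw: [0.025,0.05,0.05]
  hand: [-1,-1,-1]

```text
time_s: 8.6
tool_pos: [0.5726, -0.1277, 0.0706]
eef_rot: [2.285, 2.151, 0.003]
ft_force: [4.1, 3.2, 0.9]
width: 0.173
gripper_force: 32.1
```

```bash
python3 st.py
```

```text
pos [ 0.5726 -0.1277  0.0706] toolyYaw -3.45 j6 -0.362 F [4.1 3.2 0.9] T [ 0.401 -0.74   0.878] w 15.23 t 8.6 eff6 0.92
```

The torque jumped and the wing began to slip in the pads, so the knob is at its hard stop. I'll ease back slightly, release and lift.

Request:
carry_out:
  travel:
    - [0,0,0]
    - [0,0,0]
    - [0,0,0]
    - [0,0,0]
    - [0,0,-0.03]
    - [0,0,-0.08]
    - [0,0,-0.08]
    - [0,0,-0.08]
  yaw: [-0.03,-0.03,-0.03,-0.03,-0.03,-0.03,-0.03,-0.03]
  hand: [-1,-0.4,-0.1,0,0.1,0.3,0.4,0.4]

```text
time_s: 9.6
tool_pos: [0.5704, -0.1274, 0.1329]
eef_rot: [-2.239, -2.202, 0.001]
ft_force: [-2.6, 1.2, -1.2]
width: 0.7
gripper_force: 0.0
```

```bash
python3 st.py
python3 - <<'E'
from h import *
np.set_printoptions(precision=4,suppress=True)
S={c:snapshot(c) for c in("scene","top")}
print(capfit(S))
cv2.imwrite("pics/sc3.png",cv2.resize(S["scene"]["pixels"][170:270,220:350,::-1],(600,460),interpolation=cv2.INTER_CUBIC))
E
```

```text
pos [ 0.5704 -0.1274  0.1329] toolyYaw -0.96 j6 -0.406 F [-2.6  1.2 -1.2] T [-0.083  0.277  0.118] w 61.63 t 9.6 eff6 0.0
{'scene': array([ 0.5627, -0.0183,  0.4126]), 'top': array([ 0.5598, -0.019 ,  0.8833])}
```

View pics/sc3.png

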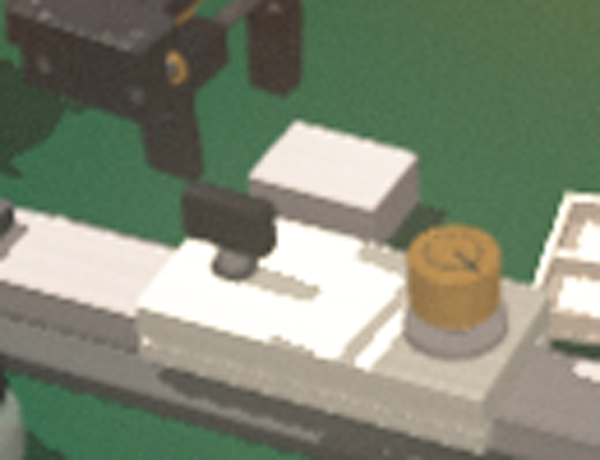

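The crop shows the wing (about (228,220)) now parallel to the rail, about 90° from the carriage's x axis, so the knob is tight. The cap and carriage haven't moved noticeably. Next is the cap.

Request:
carry_out:
  travel:
    - [0.045,-0.005,0]
    - [0.09,-0.01,0]
    - [0.1365,-0.014,0]
    - [0.1365,-0.014,0]
    - [0.1365,-0.014,0]
  yaw: [0,0,0,0,0]
  hand: [0.6,0.6,0.6,0.6,0.6]

```text
time_s: 10.32
tool_pos: [0.5612, -0.0183, 0.1328]
eef_rot: [-2.239, -2.203, 0.002]
ft_force: [-1.3, 0.0, 0.4]
width: 0.8
gripper_force: 0.0
```

```bash
python3 st.py
python3 - <<'E'
from h import *
np.set_printoptions(precision=4,suppress=True)
S={c:snapshot(c) for c in("scene","top")}
h=capfit({"scene":S["scene"]}); print(h)
K0=np.array([.572,-.128,.0825]); gt=S["top"]["pixels"].max(2).astype(float);gs=S["scene"]["pixels"].max(2).astype(float)
M={"scene":near(np.clip((98-gs)/14,0,1),K0,S["scene"],14)}
print(fit(S,M,lambda p:box(p[0],p[1],.0675,.0955,p[2],.044,.014),[.572,-.128,-1.5],[.004,.004,.1]))
cv2.imwrite("pics/sc4.png",cv2.resize(S["scene"]["pixels"][150:270,220:370,::-1],(750,600),interpolation=cv2.INTER_CUBIC))
E
```

```text
pos [ 0.5612 -0.0183  0.1328] toolyYaw -0.93 j6 -0.227 F [-1.3  0.   0.4] T [0.022 0.34  0.104] w 70.42 t 10.325 eff6 0.01
{'scene': array([ 0.5612, -0.0179,  0.5689])}
(array([ 0.5737, -0.1284, -1.7909]), np.float64(92.29747899159663), [209])
```

View pics/sc4.png

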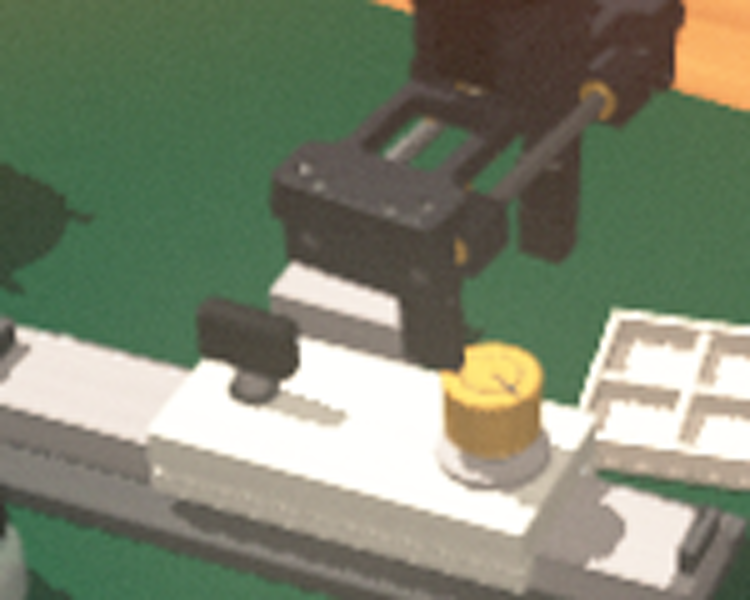

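The crop shows the open gripper centred over the cap at about (492,400), one finger in front of it and one behind. I'll lower and close.

Request:
carry_out:
  travel:
    - [0,0,0.03]
    - [0,0,0.06]
    - [0,0,0.083]
    - [0,0,0.083]
    - [0,0,0.083]
    - [0,0,0.083]
    - [0,0,0.083]
    - [0,0,0.083]
    - [0,0,0.083]
  yaw: [0,0,0,0,0,0,0,0,0]
  hand: [0.6,0.6,0.6,0.3,0.05,-0.1,-0.5,-0.7,-0.7]

```text
time_s: 11.55
tool_pos: [0.5613, -0.0183, 0.0681]
eef_rot: [-2.239, -2.203, 0.001]
ft_force: [-7.0, -0.5, 3.1]
width: 0.444
gripper_force: 30.0
```

```bash
python3 st.py
```

```text
pos [ 0.5613 -0.0183  0.0681] toolyYaw -0.93 j6 -0.227 F [-7.  -0.5  3.1] T [-0.122  1.036  0.114] w 39.1 t 11.55 eff6 0.02
```

Request:
carry_out:
  travel:
    - [0,0,0.0001]
    - [0,0,0.0002]
    - [0,0,0.0003]
    - [0,0,0.0004]
    - [0,0,0.0006]
    - [0,0,0.0007]
    - [0,0,0.0008]
    - [0,0,0.0009]
    - [0,0,0.0011]
    - [0,0,0.0011]
  yaw: [0.05,0.1,0.15,0.2,0.25,0.3,0.35,0.4,0.45,0.45]
  hand: [-0.7,-0.7,-0.7,-0.7,-0.7,-0.7,-0.7,-0.7,-0.7,-0.7]

```text
time_s: 12.8
tool_pos: [0.5623, -0.0186, 0.0673]
eef_rot: [2.862, 1.292, 0.002]
ft_force: [-2.3, -2.7, 1.6]
width: 0.442
gripper_force: 30.0
```

```bash
python3 st.py
```

```text
pos [ 0.5623 -0.0186  0.0673] toolyYaw -41.42 j6 0.479 F [-2.3 -2.7  1.6] T [-0.311  0.417  0.027] w 38.93 t 12.8 eff6 0.39
```

Request:
carry_out:
  travel:
    - [0,0,0.0001]
    - [0,0,0.0002]
    - [0,0,0.0003]
    - [0,0,0.0003]
  yaw: [0.04,0.08,0.12,0.12]
  hand: [-0.7,-0.7,-0.7,-0.7]

```text
time_s: 13.3
tool_pos: [0.5625, -0.0188, 0.067]
eef_rot: [2.97, 1.018, 0.002]
ft_force: [-0.7, -3.0, 2.0]
width: 0.445
gripper_force: 30.0
```

```bash
python3 st.py
```

```text
pos [ 0.5625 -0.0188  0.067 ] toolyYaw -52.15 j6 0.667 F [-0.7 -3.   2. ] T [-0.461  0.279  0.084] w 39.19 t 13.3 eff6 0.29
```

Request:
carry_out:
  travel:
    - [0,0,0.0001]
    - [0,0,0.0001]
    - [0,0,0.0001]
  yaw: [0.022,0.044,0.044]
  hand: [-0.7,-0.7,-0.7]

```text
time_s: 13.68
tool_pos: [0.5626, -0.0187, 0.0669]
eef_rot: [3.005, 0.911, 0.003]
ft_force: [0.1, -5.5, 5.6]
width: 0.445
gripper_force: 30.0
```

```bash
python3 st.py
```

```text
pos [ 0.5626 -0.0187  0.0669] toolyYaw -56.25 j6 0.738 F [ 0.1 -5.5  5.6] T [-0.79   0.182  0.072] w 39.17 t 13.675 eff6 0.11
```

Request:
carry_out:
  travel:
    - [0,0,0]
    - [0,0,0.0001]
    - [0,0,0.0001]
  yaw: [0.022,0.044,0.044]
  hand: [-0.7,-0.7,-0.7]

```text
time_s: 14.05
tool_pos: [0.5626, -0.0188, 0.0668]
eef_rot: [3.034, 0.807, 0.003]
ft_force: [0.3, -5.5, 6.0]
width: 0.445
gripper_force: 30.0
```

```bash
python3 st.py
```

```text
pos [ 0.5626 -0.0188  0.0668] toolyYaw -60.2 j6 0.807 F [ 0.3 -5.5  6. ] T [-0.87   0.156  0.057] w 39.18 t 14.05 eff6 0.09
```

Request:
carry_out:
  travel:
    - [0,0,0]
    - [0,0,0]
    - [0,0,0]
  yaw: [0.022,0.033,0.033]
  hand: [-0.7,-0.7,-0.7]

```text
time_s: 14.42
tool_pos: [0.5627, -0.0189, 0.0668]
eef_rot: [3.053, 0.73, 0.003]
ft_force: [0.3, -5.6, 4.7]
width: 0.452
gripper_force: 30.0
```

```bash
python3 st.py
```

```text
pos [ 0.5627 -0.0189  0.0668] toolyYaw -63.1 j6 0.858 F [ 0.3 -5.6  4.7] T [-0.808  0.137  0.602] w 39.79 t 14.425 eff6 0.58
```

Request:
carry_out:
  travel:
    - [0,0,0]
    - [0,0,0]
  yaw: [0.012,0.012]
  hand: [-0.7,-0.7]

```text
time_s: 14.68
tool_pos: [0.5628, -0.0189, 0.0667]
eef_rot: [3.06, 0.702, 0.003]
ft_force: [2.0, -6.0, 4.0]
width: 0.449
gripper_force: 30.0
```

```bash
python3 st.py
```

```text
pos [ 0.5628 -0.0189  0.0667] toolyYaw -64.14 j6 0.876 F [ 2. -6.  4.] T [-0.825 -0.035  0.878] w 39.49 t 14.675 eff6 0.8
```

Request:
carry_out:
  travel:
    - [0,0,0]
    - [0,0,0]
  yaw: [-0.008,-0.008]
  hand: [-0.7,-0.7]

```text
time_s: 14.92
tool_pos: [0.5628, -0.0188, 0.0667]
eef_rot: [3.056, 0.721, 0.003]
ft_force: [0.8, -5.1, 3.6]
width: 0.443
gripper_force: 30.0
```

```bash
python3 st.py
```

```text
pos [ 0.5628 -0.0188  0.0667] toolyYaw -63.44 j6 0.864 F [ 0.8 -5.1  3.6] T [-0.862  0.004  0.579] w 38.94 t 14.925 eff6 0.43
```

Request:
carry_out:
  travel:
    - [0,0,0]
    - [0,0,0]
  yaw: [-0.008,-0.008]
  hand: [-0.7,-0.7]

```text
time_s: 15.18
tool_pos: [0.5628, -0.0188, 0.0667]
eef_rot: [3.051, 0.739, 0.003]
ft_force: [0.6, -5.5, 4.7]
width: 0.441
gripper_force: 30.0
```

```bash
python3 st.py
```

```text
pos [ 0.5628 -0.0188  0.0667] toolyYaw -62.76 j6 0.852 F [ 0.6 -5.5  4.7] T [-0.88   0.001  0.332] w 38.82 t 15.175 eff6 0.16
```

The cap has bottomed out at a tool-y yaw of about -62.0°, with the elastic windup removed. I'll back it off to about +28.2°, rising 2 mm.

Request:
carry_out:
  travel:
    - [0,0,-0.0001]
    - [0,0,-0.0002]
    - [0,0,-0.0004]
    - [0,0,-0.0005]
    - [0,0,-0.0006]
    - [0,0,-0.0007]
    - [0,0,-0.0009]
    - [0,0,-0.001]
    - [0,0,-0.0011]
    - [0,0,-0.0012]
  yaw: [-0.05,-0.1,-0.15,-0.2,-0.25,-0.3,-0.35,-0.4,-0.45,-0.5]
  hand: [-0.7,-0.7,-0.7,-0.7,-0.7,-0.7,-0.7,-0.7,-0.7,-0.7]

```text
time_s: 16.42
tool_pos: [0.5618, -0.0179, 0.0676]
eef_rot: [-2.536, -1.854, -0.0]
ft_force: [-3.7, -1.7, 9.9]
width: 0.447
gripper_force: 30.0
```

Request:
carry_out:
  travel:
    - [0,0,-0.0001]
    - [0,0,-0.0002]
    - [0,0,-0.0004]
    - [0,0,-0.0005]
    - [0,0,-0.0006]
    - [0,0,-0.0007]
    - [0,0,-0.0009]
    - [0,0,-0.001]
    - [0,0,-0.0012]
    - [0,0,-0.0012]
  yaw: [-0.06,-0.12,-0.18,-0.24,-0.3,-0.36,-0.42,-0.48,-0.51,-0.51]
  hand: [-0.7,-0.7,-0.7,-0.7,-0.7,-0.7,-0.7,-0.7,-0.7,-0.7]

```text
time_s: 17.68
tool_pos: [0.5604, -0.0181, 0.0686]
eef_rot: [-1.613, -2.693, 0.002]
ft_force: [-10.5, -2.9, 14.4]
width: 0.451
gripper_force: 30.0
```

```bash
python3 st.py
python3 - <<'E'
from h import *
S={c:snapshot(c) for c in("scene","top")}
a=cv2.resize(S["scene"]["pixels"][150:270,220:370,::-1],(750,600),interpolation=cv2.INTER_CUBIC)
cv2.imwrite("pics/sc5.png",a)
E
```

```text
pos [ 0.5604 -0.0181  0.0686] toolyYaw 28.17 j6 -0.735 F [-10.5  -2.9  14.4] T [-0.603  1.548  0.13 ] w 39.68 t 17.675 eff6 -0.19
```

View pics/sc5.png

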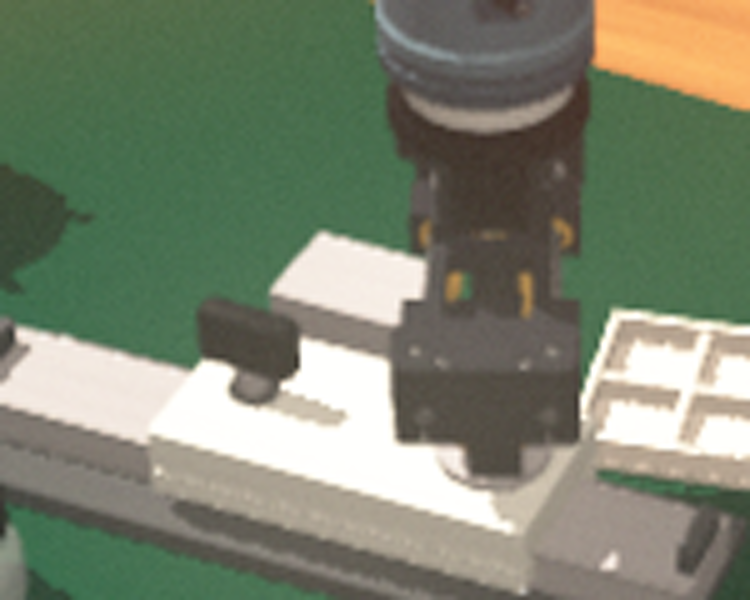

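The last crop shows the gripper holding the cap, the wing still tight at about (248,340), and the carriage edges at the same pixels as before. The tool yaw is 90.2° back from the bottom with a 30 N grip, so I'm handing it in.

```bash
python3 -c "
from station import workorder
print(workorder.finish_job())"
```

```text
the job is handed in; nothing more can be done
None
```

The job is handed in, with no verdict shown: the wing knob is turned to its stop, and the cap was bottomed out, backed off a quarter turn (about 90°) and is still gripped at 30 N; the carriage moved by no more than about 1 mm.

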